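# Assemble the take-up spool on the label winder

### The arm

A 7-joint arm with a two-finger parallel gripper is mounted at the origin on the work surface. World frame = base frame: x ahead of the robot, y to its left, z up, the work surface at z = 0. Lengths are in m, angles in rad, forces in N, time in s.
With the tool pointing down it reaches from about 0.4 to 0.85 m from the base axis. Payload 10.4 kg.
Tool frame: the origin (TCP) lies midway between the tips of the shut fingers; the grasp point (between the pads) lies 19 mm behind it; z points along the fingers, y is the line along which they close (so a half turn about z gives the same grasp; the last joint's range is limited). The gripper opens to 85 mm and grips with 20 to 120 N. Pads are 22 mm wide; open, the fingers measure 114 mm over their backs; the gripper's body (76 mm by 85 mm) begins 54 mm behind the grasp point. The pads swing forward as they close: fully open they stand 13 mm farther back than shut.
Start: joints at [1.107, 0.332, -0.065, 1.46, 0.022, 1.35, -0.088], TCP at [0.267, -0.565, 0.231] pointing down, gripper open.
Joint ranges: [-2.6, 2.6], [-0.5, 2.12], [-1.47, 1.34], [0.16, 2.42], [-1.27, 4.41], [0.06, 2.06], [-2.6, 2.6]. Speed limits (rad/s): [2.22, 2.22, 2.79, 2.79, 3.14, 3.14, 3.14].

### API

Orientations are given as a unit quaternion [x, y, z, w].
In Python, from workcell import get_obs, camera, camera_params, hand_in gives the robot as it stands.
- The arm moves only by the tool carry_out, never from a script. Its argument "commands" is a list that holds one entry, the list of rows, each a list of 6 numbers: the shift along the tool's x, y, z in units of 40 mm (1.0 is 40 mm), then the turn, a rotation vector about the tool's x, y, z in units of 6 degrees (1.0 is 6 degrees). In form: [[[x, y, z, ax, ay, az], ...]]. A call has 1 to 20 rows; each row shifts and turns the commanded pose from where the row before left it, along the tool's axes as they then stand; what a row does not reach is not made up. A row lasts 1/12 s, in which the tool goes at most 41.7 mm and 7.16 degrees, less where a joint would pass 70% of its speed; a pose out of reach is approached as far as the arm can. A call is refused whole if a number of a shift passes 1 or a number of a turn 1, either way. A call with a gripper value outside its range is refused whole. "hand" is the closure, from -1 (fully open) to 1 (shut), set as the call begins (left out, the last holds). The fingers move at their own pace and stop on an object; "force" is the grip in N (left out, the last holds). Time passes only in rows, so rows that do not move let the fingers close. It gives the time, the measured TCP pose, the force, the opening and the grip force at its end, in the units of the state.
- get_obs(): the state, without advancing time (a new reading comes with each control period).
- camera(name): name is "scene" or "top" or "wrist"; returns the picture (400x640x3 uint8, red, green, blue); there is no depth.
- camera_params(name): a dict with "mtx" (3x3 intrinsics, pixels), "R" (3x3) and "t" (3): a world point X has camera coordinates R X + t. Camera axes: x right, y down, z forward; pixel columns grow to the right and rows downward; lengths in m; the calibration is good to about 2 mm. A picture is of the moment at which its call begins: read the wrist's pose just before it. camera_params takes no time and is no camera call; for the wrist camera it gives the pose at the moment of the call.
- hand_in(): hands the job in; it is judged then, once.
The state is a dict: "clock": time; "joint_pos": joint angles; "joint_velocities": joint speeds; "tau": joint torques, N m; "position": TCP position; "ee_rot": TCP orientation; "ft_force": force on the tool from outside, world axes, zero at the start; "torque": the same for the moment, N m; "grip_width": opening from 0.0 (shut) to 1.0 (fully open); "grasp_force": force on a finger pad.
Only numpy, scipy, OpenCV 4.12 (cv2) and the standard library are available. Lean on these libraries where they do the work, as an engineer would, in place of code of your own. Each camera call takes 0.05 s, during which the arm holds its last target. There are 200 camera calls.

### The job

Set the spool hub, foot down, over the centring spigot of the label winder's turntable and turn it until its slots drop over the drive lugs and the foot lies fully home, flat on the turntable. Then seat the end cap, collar down, fully home on the top of the hub. Do not let either part fall, and do not disturb the other things on the desk.

Things in the scene. Friction and masses are not known exactly. Their poses are not given: they have to be found in the camera images.
- winder: the label winder, fixed to the desk: a white box 200 x 200 mm, 56 mm high, with a blue front panel, carrying a dark steel turntable disc 160 mm across. Origin: centre of its underside, on the desk. The angle of the turntable in it differs from start to start and is not reported.
- turntable_top (a point): centre of the turntable's flat upper face, 75 mm above the desk, on the vertical spindle axis. The turntable is held by a stiff brake: it turns either way only under about 0.6 N m and stays where it is left.
- spigot_top (a point): centre of the top of the turntable's round steel centring spigot, which is 50 mm across and stands 22 mm above the turntable's face, its last 4 mm chamfered to 42 mm
- lug_ring (a point): point on the spindle axis at the height of the tops of the four orange drive lugs, which stand on the turntable round the spigot, as one piece with it, 90 degrees apart (their angle is not reported): each 12 x 12 mm, 7 mm high, centred 50 mm from the axis
- hub: the spool hub, loose, 0.65 to 0.86 kg, standing upright on its foot on the desk. Origin: centre of the underside of the foot; z up its axis. From below: grey slotted foot about 136 mm across, 0 to 24 mm; blue flange 140 mm across, 24 to 30 mm; grey barrel 54 mm across, 30 to 75 mm, to hold it by; top steel spigot 36 mm across, 75 to 87 mm, its last 3 mm chamfered to 30 mm.
- hub_recess (a point): roof of the round recess in the underside of the hub's foot, on its axis, 24 mm above the hub's origin. The recess is 52.5 mm across and fits over the turntable's spigot. Four radial slots for the lugs, 18 mm wide and 24 mm high, cut through the foot from the recess outwards along the hub's +x, +y, -x and -y axes.
- hub_peg0 (a point): top of one of four orange thumb pegs on the hub's flange, 14 mm across, from 30 to 50 mm above the hub's origin, 58 mm from its axis, this one at 45 degrees from its x axis. The hub set over the spigot with slots off the lugs rests upright on them, 7 mm proud. Turned either way it drops by its own weight when slots meet lugs (any of four ways), and the lugs then stop it.
- hub_peg1 (a point): top of the second thumb peg, alike, at 135 degrees from the hub's x axis
- hub_peg2 (a point): top of the third thumb peg, alike, at 225 degrees from the hub's x axis
- hub_peg3 (a point): top of the fourth thumb peg, alike, at 315 degrees from the hub's x axis
- hub_shoulder (a point): centre of the top end of the hub's barrel, on the hub's axis 75 mm above the hub's origin, where the top spigot begins and the end cap's collar has to rest
- cap: the spool's end cap, loose, 0.26 to 0.35 kg, standing upright on its collar on the desk. Origin: centre of the collar's underside; z up. Grey collar about 68 mm across, 0 to 14 mm, with a round recess 38.5 mm across and 14 mm deep in its underside for the hub's top spigot; blue flange 120 mm across, 14 to 20 mm; orange round knob 36 mm across, 20 to 60 mm. It fits at any angle.
- label_roll_a: bystander: white label roll, 84 mm across, 60 mm high, origin under its centre
- label_roll_b: bystander: white label roll, 84 mm across, 50 mm high, origin under its centre
- gel: bystander: hand-gel bottle, 60 mm across, 160 mm high, origin under its centre
- mouse: bystander: black computer mouse, 105 x 60 x 30 mm, origin under its centre
- stapler: bystander: red and black stapler, 140 x 36 x 45 mm, long along its x, origin under its centre
- scanner: bystander: hand-held barcode scanner lying down, 180 x 70 x 45 mm, long along its x, origin under it
There are look-alikes about, which are no part of the job. What is shaped like the cap but brown is not meant.

How it is judged:
By the outcome, as a careful person would: the job done as asked, in the order asked, and still so for the second after the job is handed in, with the robot touching nothing.
It also fails if it takes over 72 s, if anything falls off the work surface, if the arm or the gripper's body presses on something with over 40 N, if the wrist force passes 120 N, or if a joint passes its speed limit or range.

## Working session

There is one attempt and no reset: what is moved stays moved. The work goes in short steps, Python scripts to look and compute and a tool call to move; the robot and the scene stay as the last step left them, time stands still between calls to the robot, and variables do not carry over. Pictures are saved under pics/ and viewed, at most 10 in all, crops included, and the job is handed in when it is done.

Besides the shell and the picture viewer there is one more tool, called by a JSON object that holds its "fn" and its "kwargs", one argument or row to a line. carry_out: Moves the arm, as the interface text tells. Its arguments: {"type":"object","properties":{"commands":{"type":"array"},"hand":{"type":"number"},"force":{"type":"number"}},"required":["commands"]}

```bash
mkdir -p pics; ls; cat > h.py <<'E'
import numpy as np, cv2
from workcell import get_obs, camera, camera_params, hand_in
def ray(cam,px,z,P=None):
    P=P or camera_params(cam); K,R,t=map(np.array,(P["mtx"],P["R"],P["t"]))
    d=R.T@np.linalg.inv(K)@[px[0],px[1],1]; c=-R.T@t
    return c+d*(z-c[2])/d[2]
def proj(cam,X,P=None):
    P=P or camera_params(cam); K,R,t=map(np.array,(P["mtx"],P["R"],P["t"]))
    q=K@(R@np.array(X)+t.ravel()); return q[:2]/q[2]
def save(cam,name,crop=None,s=1):
    im=camera(cam)
    if crop: im=im[crop[1]:crop[3],crop[0]:crop[2]]
    im=cv2.resize(im,None,fx=s,fy=s,interpolation=cv2.INTER_CUBIC)
    cv2.imwrite("pics/"+name,im[:,:,::-1])
E
python3 - <<'E'
from h import *
o=get_obs();print(o)
save("top","top1.png",s=1.25);save("scene","sc1.png")
for c in("top","scene","wrist"):
    p=camera_params(c);R=np.array(p["R"]);print(c,np.array(p["mtx"]).round(1).tolist(),(-R.T@np.array(p["t"])).round(3),R.round(3).tolist())
E
```

```text
pics
{'clock': 0.0, 'joint_pos': array([ 1.1073652 ,  0.33288465, -0.06472819,  1.46092193,  0.02157688,
        1.34991099, -0.08849345]), 'joint_velocities': array([ 0.00010978, -0.00053635, -0.00098228, -0.00093202, -0.00090175,
       -0.00176364, -0.00068926]), 'tau': array([-2.68947595e-03, -6.25455809e+01,  4.74315241e-02, -3.91606414e+01,
        1.59087055e-02,  1.00617937e-02, -1.62662045e-04]), 'position': array([ 0.2665405 , -0.5649031 ,  0.23051728]), 'ee_rot': array([ 9.75801103e-01,  2.18658855e-01, -1.73057318e-04, -6.94000740e-04]), 'ft_force': array([-0.51777347,  1.16166637, -0.31722179]), 'torque': array([-0.04434138, -0.00562716,  0.01130306]), 'grasp_force': 0.0, 'grip_width': 1.0011290062060227}
top [[397.3, 0.0, 325.7], [0.0, 397.3, 199.2], [0.0, 0.0, 1.0]] [0.3   0.097 1.431] [[0.014, -1.0, 0.021], [-0.989, -0.017, -0.149], [0.15, -0.019, -0.989]]
scene [[374.8, 0.0, 316.4], [0.0, 374.8, 197.7], [0.0, 0.0, 1.0]] [ 1.289 -0.773  1.107] [[0.742, 0.67, -0.014], [0.438, -0.5, -0.747], [-0.507, 0.548, -0.665]]
wrist [[360.1, 0.0, 319.1], [0.0, 360.1, 201.1], [0.0, 0.0, 1.0]] [ 0.332 -0.534  0.374] [[0.427, -0.904, -0.002], [-0.866, -0.409, 0.287], [-0.261, -0.121, -0.958]]
```

View pics/top1.png

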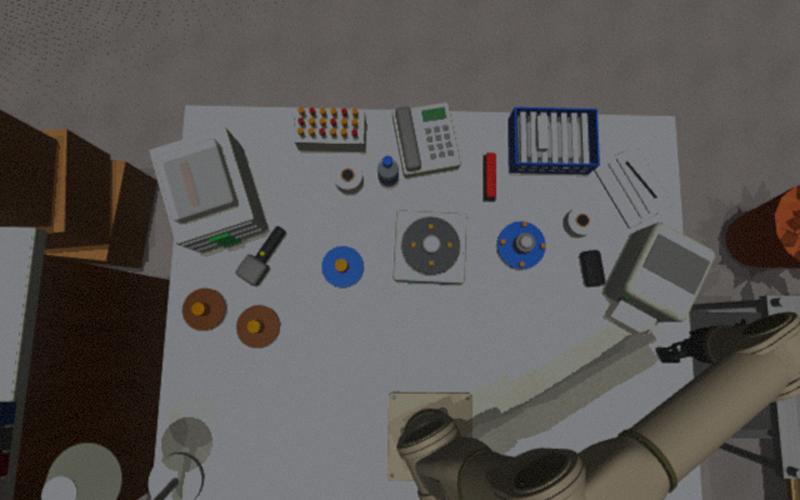

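View pics/sc1.png

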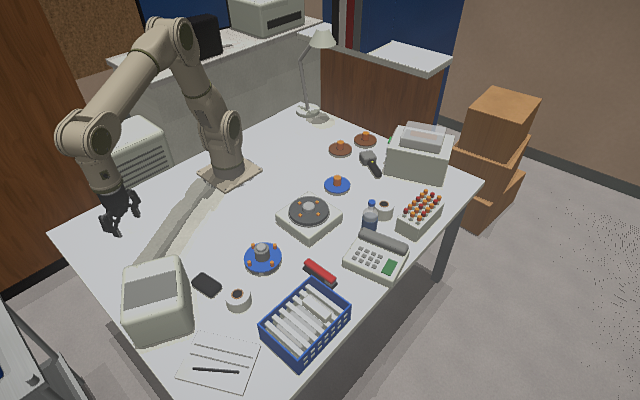

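Top view (1.25x): hub at (521,245) with blue flange and orange pegs, winder turntable at (431,245), cap candidates: blue (343,266), brown (204,309) and (258,326). The cap has a blue flange, so the blue one fits; I'll confirm it in a crop.

```bash
python3 - <<'E'
from h import *
save("top","top2.png",crop=(250,160,450,240),s=4)
E
```

```text
(no output)
```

View pics/top2.png

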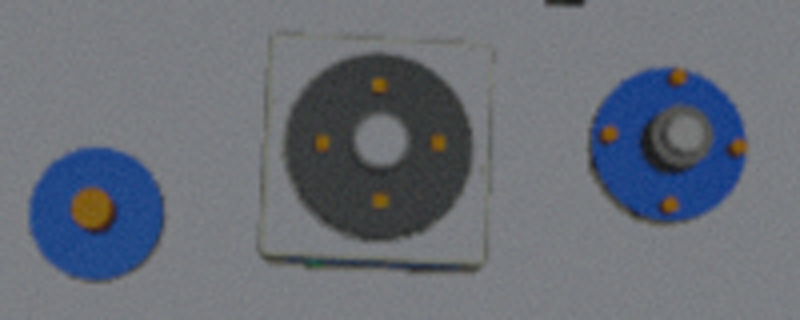

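The crop confirms the blue cap (orange knob at (92,207)); the other two candidates are brown. Lugs are at (379,86), (322,143), (438,143), (380,201). Pegs are at (678,77), (610,134), (738,147), (670,205).

```bash
cat >> h.py <<'E'
from scipy.spatial.transform import Rotation as Ro
def go(xyz,yaw=None):
    """shift in row units along present tool axes; tool-z turn in row units; yaw=angle of closing line, mod 180"""
    o=get_obs();R=Ro.from_quat(o["ee_rot"]).as_matrix()
    s=R.T@(np.array(xyz)-o["position"])/.04
    y=np.arctan2(R[1,1],R[0,1]); tilt=np.degrees(np.arccos(-R[2,2]))
    print("pos",o["position"].round(4),"yaw",np.degrees(y).round(1),"tilt",tilt.round(2),"clk",round(o["clock"],2),"j7",round(o["joint_pos"][6],2),"shift",s.round(2))
    if yaw is not None:
        d=(yaw-np.degrees(y)+90)%180-90; print("turn units about tool z",round(-d/6,2))
def sym(pts,c):
    a=np.degrees(np.arctan2(*(np.array(pts)-c).T[::-1]));return a
E
python3 - <<'E'
from h import *
f=lambda p:((p[0]+.5)/4-.5+250,(p[1]+.5)/4-.5+160)
g=lambda ps,z:np.array([ray("top",f(p),z)[:2] for p in ps])
L=g([(379,86),(322,143),(438,143),(380,201)],.082);P=g([(678,77),(610,134),(738,147),(670,205)],.05)
for n,q in(("lug",L),("peg",P)):
    c=q.mean(0);print(n,c.round(4),np.hypot(*(q-c).T).round(4),(sym(q,c)%90).round(1))
print("disc",g([(379,147)],.075),"knob",g([(93,208)],.058),"flange",g([(97,214)],.02),"spig",g([(381,139)],.097),"hubtop",g([(685,133)],.087))
c=P.mean(0);go([*c,.20],(sym(P,c)%90).mean()+45)
E
```

```text
lug [0.5189 0.0064] [0.05   0.0498 0.0502 0.0502] [1.2 0.9 1.1 0.6]
peg [ 0.5309 -0.2564] [0.0576 0.057  0.057  0.0577] [85.3 85.1 85.2 85.3]
disc [[0.51663453 0.00655489]] knob [[0.46146043 0.25336758]] flange [[0.46059767 0.25395744]] spig [[0.52005369 0.00636689]] hubtop [[ 0.53153341 -0.25661556]]
pos [ 0.2666 -0.565   0.2307] yaw -64.7 tilt 0.06 clk 0.15 j7 -0.09 shift [ 9.27 -4.16  0.77]
turn units about tool z -2.49
```

{"fn": "carry_out", "kwargs": {
  "commands": [
    [[0.63, -0.75, -0.08, 0, 0, 0], [0.63, -0.75, -0.08, 0, 0, 0], [0.63, -0.75, -0.08, 0, 0, 0], [0.63, -0.75, -0.08, 0, 0, 0], [0.63, -0.75, -0.08, 0, 0, 0], [0.63, -0.75, -0.08, 0, 0, 0], [0.63, -0.75, -0.08, 0, 0, 0], [0.6, 0.14, 0.1, 0, 0, 0], [0.6, 0.14, 0.1, 0, 0, 0], [0.6, 0.14, 0.1, 0, 0, 0], [0.6, 0.14, 0.1, 0, 0, 0], [0.6, 0.14, 0.1, 0, 0, 0], [0.6, 0.14, 0.1, 0, 0, 0], [0.6, 0.14, 0.1, 0, 0, 0], [0.6, 0.14, 0.1, 0, 0, 0], [0, 0, 0, 0, 0, -0.83], [0, 0, 0, 0, 0, -0.83], [0, 0, 0, 0, 0, -0.83], [0, 0, 0, 0, 0, 0]]
  ],
  "hand": -1,
  "force": 60
}}

```text
clock: 1.73
position: [0.5293, -0.2586, 0.2213]
ee_rot: [0.938, 0.346, -0.0, -0.0]
ft_force: [-0.6, -0.8, 0.0]
grip_width: 0.997
grasp_force: 0.0
```

```bash
python3 - <<'E'
from h import *
P=camera_params("wrist")
save("wrist","w1.png",s=1.25)
go([.531,-.2565,.20],-49.8)
print([proj("wrist",X,P)*1.25 for X in([.531,-.2565,.087],[.531,-.2565,.03])])
import pickle;pickle.dump(P,open("P.pkl","wb"))
E
```

```text
pos [ 0.5292 -0.2587  0.2214] yaw -49.9 tilt 0.03 clk 1.78 j7 -0.58 shift [ 0.07 -0.01  0.53]
turn units about tool z -0.01
[array([399.54152807, 231.63028532]), array([399.515859  , 213.14655274])]
```

View pics/w1.png

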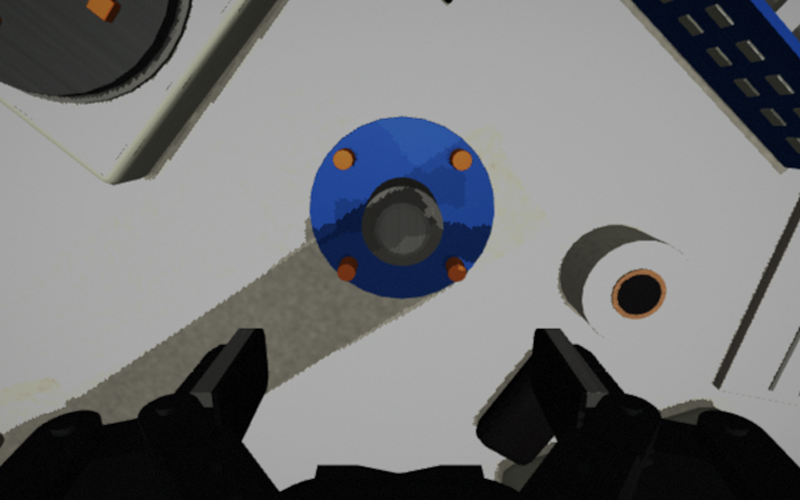

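Pegs in the wrist picture are at (343,159), (461,160), (346,271), (457,270); the hub top is about (402,228). I'll refine the hub pose from these.

```bash
python3 - <<'E'
from h import *
import pickle;P=pickle.load(open("P.pkl","rb"))
r=lambda p,z:ray("wrist",((p[0]+.5)/1.25-.5,(p[1]+.5)/1.25-.5),z,P)[:2]
q=np.array([r(p,.05) for p in((343,159),(461,160),(346,271),(457,270))]);c=q.mean(0)
print(c,np.hypot(*(q-c).T).round(4),(sym(q,c)%90).round(1),"flange",r((402,207),.03),"top",r((401.5,226),.087))
go([.5315,-.257,.039],-49.8)
E
```

```text
[ 0.53309347 -0.25666672] [0.0574 0.0571 0.0579 0.0572] [85.3 85.  85.2 86.1] flange [ 0.5358144  -0.25472933] top [ 0.53460915 -0.25494613]
pos [ 0.5292 -0.2587  0.2214] yaw -49.9 tilt 0.03 clk 1.78 j7 -0.58 shift [0.07 0.01 4.56]
turn units about tool z -0.01
```

{"fn": "carry_out", "kwargs": {
  "commands": [
    [[0.1, 0, 0.6, 0, 0, 0], [0, 0, 0.7, 0, 0, 0], [0, 0, 0.7, 0, 0, 0], [0, 0, 0.7, 0, 0, 0], [0, 0, 0.7, 0, 0, 0], [0, 0, 0.5, 0, 0, 0], [0, 0, 0.4, 0, 0, 0], [0, 0, 0.26, 0, 0, 0], [0, 0, 0, 0, 0, 0], [0, 0, 0, 0, 0, 0]]
  ]
}}

```text
clock: 2.62
position: [0.5325, -0.2561, 0.0395]
ee_rot: [0.939, 0.343, -0.0, -0.0]
ft_force: [0.3, -0.6, 0.8]
grip_width: 1.0
grasp_force: 0.0
```

{"fn": "carry_out", "kwargs": {
  "commands": [
    [[0, 0, 0, 0, 0, 0], [0, 0, 0, 0, 0, 0], [0, 0, 0, 0, 0, 0], [0, 0, 0, 0, 0, 0], [0, 0, 0, 0, 0, 0], [0, 0, 0, 0, 0, 0], [0, 0, 0, 0, 0, 0], [0, 0, 0, 0, 0, 0], [0, 0, 0, 0, 0, 0], [0, 0, 0, 0, 0, 0], [0, 0, 0, 0, 0, 0], [0, 0, 0, 0, 0, 0]]
  ],
  "hand": 1,
  "force": 60
}}

```text
clock: 3.62
position: [0.5334, -0.2566, 0.041]
ee_rot: [0.939, 0.343, 0.001, 0.001]
ft_force: [-0.0, 0.1, 6.0]
grip_width: 0.614
grasp_force: 62.7
```

```bash
python3 - <<'E'
from h import *
o=get_obs();print(o["ft_force"],o["torque"],o["grip_width"],o["grasp_force"])
go([.519,.0065,.17],-89)
E
```

```text
[-0.00625117  0.1161749   6.04987785] [0.0587838  0.17819145 0.00540388] 0.6142561393838237 62.74902105331421
pos [ 0.5334 -0.2566  0.041 ] yaw -49.8 tilt 0.16 clk 3.62 j7 -0.65 shift [ 3.97 -5.25 -3.23]
turn units about tool z 6.53
```

{"fn": "carry_out", "kwargs": {
  "commands": [
    [[0, 0, -0.2, 0, 0, 0], [0, 0, -0.4, 0, 0, 0], [0, 0, -0.6, 0, 0, 0], [0, 0, -0.7, 0, 0, 0], [0, 0, -0.7, 0, 0, 0], [0.1, -0.2, -0.7, 0, 0, 0], [0.2, -0.35, -0.7, 0, 0, 0], [0.2, -0.35, -0.6, 0, 0, 0], [0.2, -0.35, -0.4, 0, 0, 0], [0.18, -0.35, -0.2, 0, 0, 0], [0, 0, 0, 0, 0, 0.53], [0, 0, 0, 0, 0, 0.8], [0, 0, 0, 0, 0, 0.9], [0, 0, 0, 0, 0, 0.9], [0, 0, 0, 0, 0, 0.9], [0, 0, 0, 0, 0, 0.9], [0, 0, 0, 0, 0, 0.9], [0, 0, 0, 0, 0, 0.7], [0, 0, 0, 0, 0, 0]]
  ]
}}

```text
clock: 5.2
position: [0.5172, -0.184, 0.2463]
ee_rot: [1.0, 0.007, -0.001, -0.0]
ft_force: [1.0, 0.6, -7.5]
grip_width: 0.614
grasp_force: 64.8
```

```bash
python3 - <<'E'
from h import *
o=get_obs();print(o["ft_force"],o["torque"],o["grip_width"],o["grasp_force"])
go([.519,.0065,.17],-89)
P=camera_params("wrist")
save("wrist","w2.png",s=1.25)
import pickle;pickle.dump(P,open("P.pkl","wb"))
E
```

```text
[ 1.03439713  0.62350898 -7.51830798] [-0.0516113  -0.03287355  0.01592173] 0.6141199073768685 64.84945178031921
pos [ 0.5172 -0.184   0.2463] yaw -89.2 tilt 0.12 clk 5.2 j7 -1.35 shift [ 0.12 -4.76  1.91]
turn units about tool z -0.03
```

View pics/w2.png

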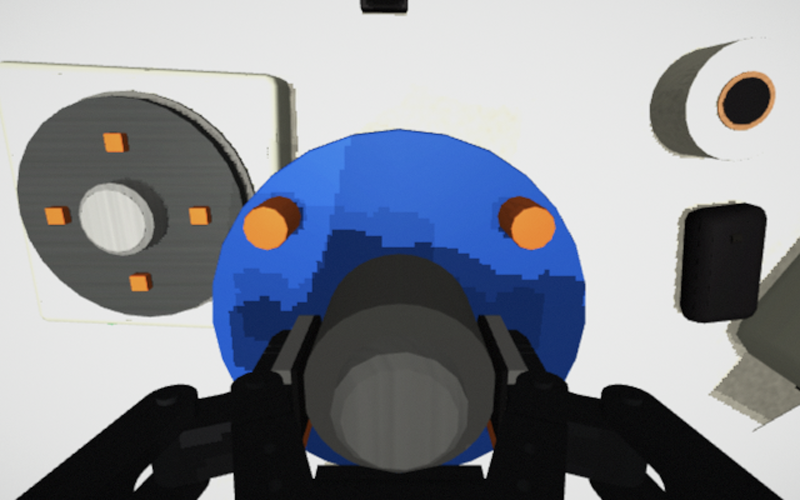

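Lug tops are at about (115,143), (56,216), (198,216), (138,283). The held hub's pegs are at (266,228) and (533,228), symmetric about the tool axis.

```bash
python3 - <<'E'
from h import *
import pickle;P=pickle.load(open("P.pkl","rb"))
r=lambda p,z:ray("wrist",((p[0]+.5)/1.25-.5,(p[1]+.5)/1.25-.5),z,P)[:2]
q=np.array([r(p,.082) for p in((115,143),(56,216),(198,216),(138,283))]);c=(q[0]+q[3]+q[1]+q[2])/4
print(c,np.hypot(*(q-c).T).round(4),(sym(q,c)%90).round(1),"spig",r((112,219),.097))
# held hub angle: peg tops at height TCP+.009
z=get_obs()["position"][2]+.009
p=np.array([r(p,z) for p in((266,228),(533,228))]);d=p[1]-p[0];print("hub axis",np.degrees(np.arctan2(d[1],d[0]))%90,p,np.hypot(*d))
go([*c,.17],-89)
E
```

```text
[0.51989422 0.00621046] [0.0496 0.0495 0.0495 0.0498] [0.  0.8 0.9 0. ] spig [0.52119076 0.00728878]
hub axis 0.8415417327138499 [[ 0.55624682 -0.14232927]
 [ 0.5574473  -0.22405717]] 0.08173671338070215
pos [ 0.5173 -0.1841  0.2465] yaw -88.9 tilt 0.1 clk 5.25 j7 -1.35 shift [ 0.16 -4.75  1.91]
turn units about tool z 0.02
```

{"fn": "carry_out", "kwargs": {
  "commands": [
    [[0, -0.25, 0, 0, 0, 0], [0.02, -0.4, 0, 0, 0, 0], [0.02, -0.5, 0, 0, 0, 0], [0.02, -0.6, 0, 0, 0, 0], [0.02, -0.6, 0, 0, 0, 0], [0.02, -0.6, 0, 0, 0, 0], [0.02, -0.6, 0, 0, 0, 0], [0.02, -0.5, 0, 0, 0, 0], [0.02, -0.4, 0, 0, 0, 0], [0.01, -0.3, 0.2, 0, 0, 0], [0, 0, 0.4, 0, 0, 0], [0, 0, 0.6, 0, 0, 0], [0, 0, 0.6, 0, 0, 0], [0, 0, 0.4, 0, 0, 0], [0, 0, 0.2, 0, 0, 0], [0, 0, 0, 0, 0, 0], [0, 0, 0, 0, 0, 0]]
  ]
}}

```text
clock: 6.67
position: [0.5215, 0.0061, 0.1518]
ee_rot: [1.0, 0.009, 0.0, -0.0]
ft_force: [0.0, -0.1, -6.8]
grip_width: 0.618
grasp_force: 65.0
```

```bash
python3 - <<'E'
from h import *
print(get_obs()["ft_force"])
go([.5203,.0062,.116],-89.2)
E
```

```text
[ 0.03282878 -0.06170397 -6.76815398]
pos [0.5215 0.0061 0.1518] yaw -88.9 tilt 0.01 clk 6.67 j7 -1.74 shift [-0.03 -0.    0.9 ]
turn units about tool z 0.05
```

{"fn": "carry_out", "kwargs": {
  "commands": [
    [[-0.01, 0, 0.1, 0, 0, 0], [0, 0, 0.1, 0, 0, 0], [0, 0, 0.08, 0, 0, 0], [0, 0, 0.06, 0, 0, 0], [0, 0, 0.06, 0, 0, 0], [0, 0, 0.05, 0, 0, 0], [0, 0, 0, 0, 0, 0]]
  ]
}}

```text
clock: 7.25
position: [0.5208, 0.0056, 0.1329]
ee_rot: [1.0, 0.009, -0.0, 0.0]
ft_force: [0.3, 0.4, -7.0]
grip_width: 0.612
grasp_force: 65.0
```

{"fn": "carry_out", "kwargs": {
  "commands": [
    [[0, 0, 0.06, 0, 0, 0], [0, 0, 0.06, 0, 0, 0], [0, 0, 0.05, 0, 0, 0], [0, 0, 0.05, 0, 0, 0], [0, 0, 0.05, 0, 0, 0], [0, 0, 0.05, 0, 0, 0], [0, 0, 0, 0, 0, 0]]
  ]
}}

```text
clock: 7.83
position: [0.5208, 0.0056, 0.12]
ee_rot: [1.0, 0.009, -0.0, 0.0]
ft_force: [0.5, 1.0, -7.3]
grip_width: 0.616
grasp_force: 65.0
```

{"fn": "carry_out", "kwargs": {
  "commands": [
    [[0, 0, 0.03, 0, 0, 0], [0, 0, 0.03, 0, 0, 0], [0, 0, 0.03, 0, 0, 0], [0, 0, 0.02, 0, 0, 0], [0, 0, 0, 0, 0, 0]]
  ]
}}

```text
clock: 8.25
position: [0.5211, 0.0056, 0.1161]
ee_rot: [1.0, 0.009, 0.0, 0.0]
ft_force: [0.3, -0.5, -6.8]
grip_width: 0.617
grasp_force: 64.9
```

{"fn": "carry_out", "kwargs": {
  "commands": [
    [[0, 0, 0.03, 0, 0, 0], [0, 0, 0.02, 0, 0, 0], [0, 0, 0, 0, 0, 0], [0, 0, 0, 0, 0, 0]]
  ]
}}

```text
clock: 8.58
position: [0.5212, 0.0056, 0.1159]
ee_rot: [1.0, 0.009, 0.0, 0.0]
ft_force: [-10.2, 0.4, 15.5]
grip_width: 0.616
grasp_force: 67.4
```

{"fn": "carry_out", "kwargs": {
  "commands": [
    [[0, 0, -0.03, 0, 0, 0], [0, 0, 0, 0, 0, 0], [0, 0, 0, 0, 0, 0], [0, 0, 0, 0, 0, 0], [0, 0, 0, 0, 0, 0], [0, 0, 0, 0, 0, 0], [0, 0, 0, 0, 0, 0], [0, 0, 0, 0, 0, 0], [0, 0, -0.2, 0, 0, 0], [0, 0, -0.4, 0, 0, 0], [0, 0, -0.6, 0, 0, 0], [0, 0, -0.7, 0, 0, 0], [0, 0, -0.7, 0, 0, 0], [0, 0, -0.7, 0, 0, 0], [0, 0, -0.4, 0, 0, 0], [0, 0, 0, 0, 0, 0]]
  ],
  "hand": -1
}}

```text
clock: 9.92
position: [0.5226, 0.0059, 0.2679]
ee_rot: [1.0, 0.009, 0.003, 0.0]
ft_force: [1.0, 0.4, 0.3]
grip_width: 1.0
grasp_force: 0.0
```

```bash
python3 - <<'E'
from h import *
P=camera_params("wrist")
save("wrist","w3.png",s=1.25)
import pickle;pickle.dump(P,open("P.pkl","wb"))
print([(proj("wrist",X,P)*1.25).round(1) for X in([.5208,.0060,.162],[.5208,.0060,.105])])
go([.461,.254,.24],-89)
E
```

```text
[array([399.3, 251.6]), array([399.2, 228.6])]
pos [0.5219 0.0058 0.2657] yaw -89.0 tilt 0.22 clk 9.97 j7 -1.7 shift [-1.41 -6.23  0.63]
turn units about tool z 0.0
```

View pics/w3.png

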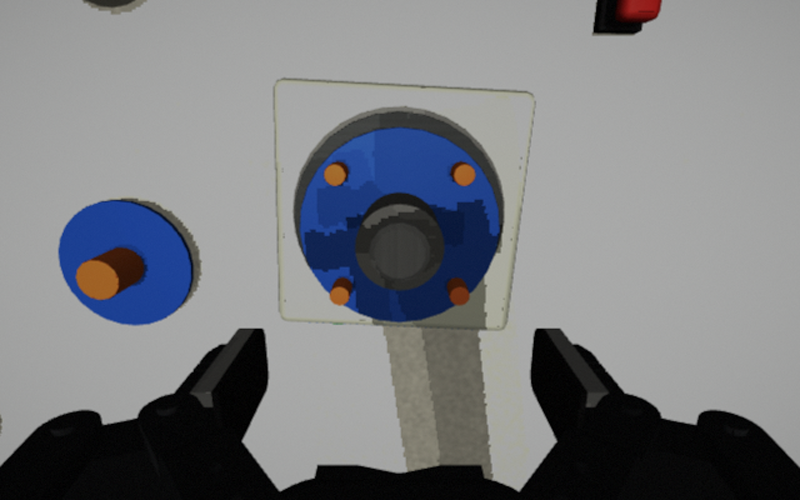

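The hub sits on the turntable. Peg tops are at (335,174), (464,174), (340,296), (458,296), and the top spigot is at about (401,250). The cap's knob top is at (98,280) and its flange centre at (126,262).

```bash
python3 - <<'E'
from h import *
import pickle;P=pickle.load(open("P.pkl","rb"))
r=lambda p,z:ray("wrist",((p[0]+.5)/1.25-.5,(p[1]+.5)/1.25-.5),z,P)[:2]
pp=((335,174),(464,174),(340,296),(458,296))
for z in(.125,.132):
    q=np.array([r(p,z) for p in pp]);c=q.mean(0);print(z,c.round(4),np.hypot(*(q-c).T).round(4),(sym(q,c)%90).round(1))
print("top",r((401,248),.162),"knob",r((98,280),.06),"flange",r((126,262),.02))
E
```

```text
0.125 [0.5197 0.006 ] [0.058  0.0582 0.0579 0.0577] [45.5 46.3 46.6 45.2]
0.132 [0.5216 0.0061] [0.0565 0.0568 0.0565 0.0563] [45.5 46.3 46.6 45.2]
top [0.52303891 0.00511203] knob [0.46194266 0.25476744] flange [0.46487221 0.25436195]
```

{"fn": "carry_out", "kwargs": {
  "commands": [
    [[-0.07, -0.3, 0, 0, 0, 0], [-0.13, -0.6, 0, 0, 0, 0], [-0.17, -0.75, 0, 0, 0, 0], [-0.17, -0.75, 0, 0, 0, 0], [-0.17, -0.75, 0, 0, 0, 0], [-0.17, -0.75, 0, 0, 0, 0], [-0.17, -0.75, 0, 0, 0, 0], [-0.17, -0.75, 0, 0, 0, 0], [-0.12, -0.55, 0, 0, 0, 0], [-0.05, -0.28, 0, 0, 0, 0], [0, 0, 0.4, 0, 0, -0.6], [0, 0, 0.6, 0, 0, -0.8], [0, 0, 0.6, 0, 0, -0.8], [0, 0, 0.6, 0, 0, -0.8], [0, 0, 0.4, 0, 0, -0.6], [0, 0, 0.2, 0, 0, -0.4], [0, 0, 0, 0, 0, 0]]
  ]
}}

```text
clock: 11.38
position: [0.4587, 0.2536, 0.1484]
ee_rot: [0.976, 0.218, -0.003, 0.0]
ft_force: [-0.6, -0.3, -0.7]
grip_width: 1.001
grasp_force: 0.0
```

```bash
python3 - <<'E'
from h import *
P=camera_params("wrist")
save("wrist","w4.png",s=1.25)
import pickle;pickle.dump(P,open("P.pkl","wb"))
print([(proj("wrist",X,P)*1.25).round(1) for X in([.462,.254,.06],[.462,.254,.02])])
go([.462,.254,.030])
E
```

```text
[array([402.1, 250.4]), array([401.7, 231.7])]
pos [0.4594 0.2539 0.1498] yaw -65.0 tilt 0.19 clk 11.43 j7 -1.88 shift [0.07 0.03 3.  ]
```

View pics/w4.png

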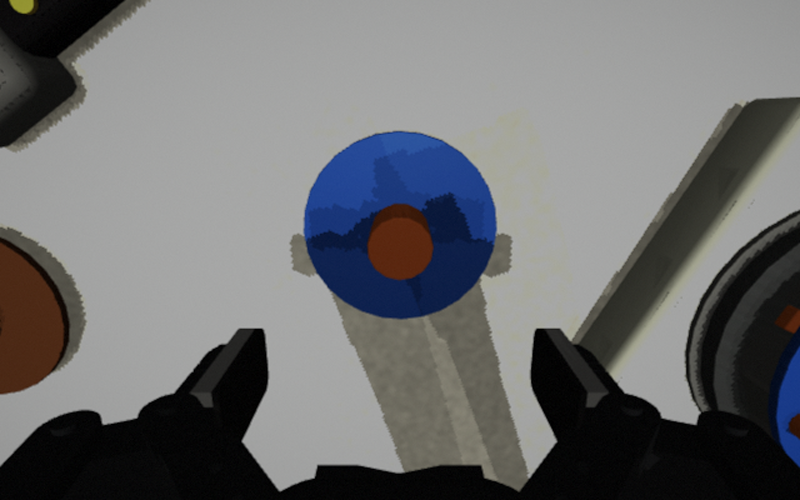

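The cap's knob top is at (400,248) and its flange centre at (400,225), nearly under the gripper. I'll go down, grip it and lift.

{"fn": "carry_out", "kwargs": {
  "commands": [
    [[0.1, 0.02, 0.4, 0, 0, 0], [0, 0, 0.6, 0, 0, 0], [0, 0, 0.6, 0, 0, 0], [0, 0, 0.6, 0, 0, 0], [0, 0, 0.5, 0, 0, 0], [0, 0, 0.25, 0, 0, 0], [0, 0, 0, 0, 0, 0], [0, 0, 0, 0, 0, 0]]
  ]
}}

```text
clock: 12.1
position: [0.4651, 0.2552, 0.034]
ee_rot: [0.976, 0.216, 0.0, -0.0]
ft_force: [-0.1, 0.3, 0.1]
grip_width: 1.001
grasp_force: 0.0
```

{"fn": "carry_out", "kwargs": {
  "commands": [
    [[0, 0, 0, 0, 0, 0], [0, 0, 0, 0, 0, 0], [0, 0, 0, 0, 0, 0], [0, 0, 0, 0, 0, 0], [0, 0, 0, 0, 0, 0], [0, 0, 0, 0, 0, 0], [0, 0, 0, 0, 0, 0], [0, 0, 0, 0, 0, 0], [0, 0, 0, 0, 0, 0], [0, 0, 0, 0, 0, 0], [0, 0, 0, 0, 0, 0], [0, 0, 0, 0, 0, 0], [0, 0, 0, 0, 0, 0], [0, 0, 0, 0, 0, 0]]
  ],
  "hand": 1,
  "force": 50
}}

```text
clock: 13.27
position: [0.4655, 0.255, 0.0342]
ee_rot: [0.976, 0.216, 0.001, 0.0]
ft_force: [-2.6, -0.9, 7.6]
grip_width: 0.405
grasp_force: 49.3
```

{"fn": "carry_out", "kwargs": {
  "commands": [
    [[0, 0, -0.2, 0, 0, 0], [0, 0, -0.4, 0, 0, 0], [0, 0, -0.6, 0, 0, 0], [0, 0, -0.75, 0, 0, 0], [0, 0, -0.75, 0, 0, 0], [0, 0, -0.75, 0, 0, 0], [0, 0, -0.7, 0, 0, 0], [0, 0, -0.5, 0, 0, 0], [-0.1, 0.4, -0.3, 0, 0, 0], [-0.15, 0.65, 0, 0, 0, 0], [-0.15, 0.7, 0, 0, 0, 0], [-0.15, 0.7, 0, 0, 0, 0], [-0.15, 0.7, 0, 0, 0, 0], [-0.15, 0.7, 0, 0, 0, 0], [-0.15, 0.7, 0, 0, 0, 0], [-0.15, 0.65, 0, 0, 0, 0], [-0.12, 0.6, 0, 0, 0, 0], [-0.08, 0.42, 0, 0, 0, 0], [0, 0, 0, 0, 0, 0], [0, 0, 0, 0, 0, 0]]
  ]
}}

```text
clock: 14.93
position: [0.521, 0.0057, 0.2313]
ee_rot: [0.976, 0.216, -0.0, -0.0]
ft_force: [-0.9, 1.0, -2.7]
grip_width: 0.403
grasp_force: 50.5
```

```bash
python3 - <<'E'
from h import *
P=camera_params("wrist")
im=camera("wrist");cv2.imwrite("pics/w5.png",cv2.resize(im,None,fx=1.25,fy=1.25)[:,:,::-1])
o=get_obs();print(o["ft_force"],o["torque"],o["grip_width"])
import pickle;pickle.dump(P,open("P.pkl","wb"))
go([.5210,.0062,.184])
E
```

```text
[ 0.04243219  0.08782057 -2.79143311] [ 0.04278144 -0.02739155  0.05433231] 0.4055320982630328
pos [0.5209 0.007  0.2314] yaw -65.0 tilt 0.04 clk 14.98 j7 -1.3 shift [-0.01  0.02  1.18]
```

View pics/w5.png

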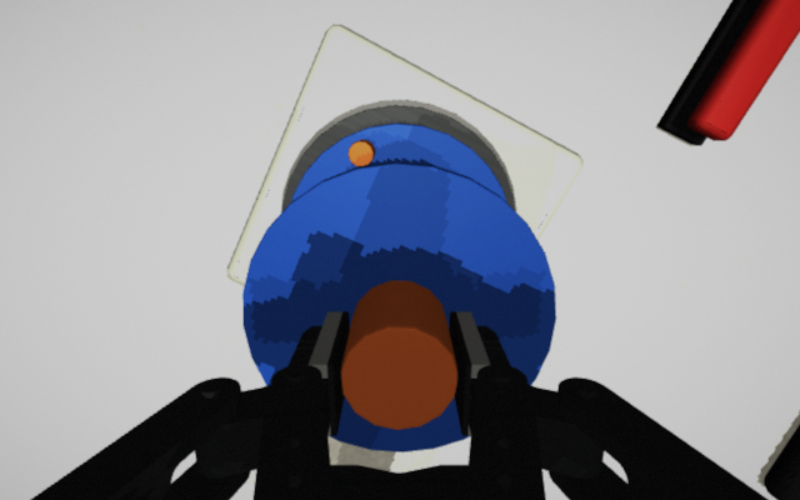

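The held cap's flange spans x 244–556 and y 162–451, centred at about (400,306). The knob top is at (400,378). The hub below is partly hidden.

```bash
python3 - <<'E'
from h import *
import pickle;P=pickle.load(open("P.pkl","rb"))
r=lambda p,z:ray("wrist",((p[0]+.5)/1.25-.5,(p[1]+.5)/1.25-.5),z,P)[:2]
print("knob",r((400,378),.2574),"fl edges mid",(r((400,162),.2174)+r((400,451),.2174))/2,(r((400,162),.2174)-r((400,451),.2174)))
E
```

```text
knob [0.51925094 0.0052628 ] fl edges mid [0.51878375 0.00498295] [0.1085803  0.05053408]
```

{"fn": "carry_out", "kwargs": {
  "commands": [
    [[0.03, 0.01, 0.2, 0, 0, 0], [0, 0, 0.3, 0, 0, 0], [0, 0, 0.2, 0, 0, 0], [0, 0, 0.1, 0, 0, 0], [0, 0, 0.06, 0, 0, 0], [0, 0, 0.05, 0, 0, 0], [0, 0, 0, 0, 0, 0]]
  ]
}}

```text
clock: 15.57
position: [0.5225, 0.0067, 0.1946]
ee_rot: [0.976, 0.217, -0.0, -0.0]
ft_force: [0.1, 0.6, -2.2]
grip_width: 0.404
grasp_force: 50.5
```

{"fn": "carry_out", "kwargs": {
  "commands": [
    [[0, 0, 0.05, 0, 0, 0], [0, 0, 0.05, 0, 0, 0], [0, 0, 0.04, 0, 0, 0], [0, 0, 0, 0, 0, 0]]
  ]
}}

```text
clock: 15.9
position: [0.5224, 0.0065, 0.189]
ee_rot: [0.976, 0.217, -0.0, 0.0]
ft_force: [-0.5, -0.9, -2.8]
grip_width: 0.408
grasp_force: 50.5
```

Free so far and 7 mm past the top of the spigot, so I'll carry on down to contact.

{"fn": "carry_out", "kwargs": {
  "commands": [
    [[0, 0, 0.04, 0, 0, 0], [0, 0, 0.04, 0, 0, 0], [0, 0, 0.03, 0, 0, 0], [0, 0, 0.03, 0, 0, 0], [0, 0, 0, 0, 0, 0]]
  ]
}}

```text
clock: 16.32
position: [0.5226, 0.0065, 0.1843]
ee_rot: [0.976, 0.217, 0.0, 0.0]
ft_force: [-3.0, -0.9, 3.7]
grip_width: 0.403
grasp_force: 51.0
```

{"fn": "carry_out", "kwargs": {
  "commands": [
    [[0, 0, 0.02, 0, 0, 0], [0, 0, 0, 0, 0, 0], [0, 0, 0, 0, 0, 0]]
  ]
}}

```text
clock: 16.57
position: [0.5227, 0.0066, 0.1842]
ee_rot: [0.976, 0.217, 0.0, 0.0]
ft_force: [-6.5, 0.2, 11.3]
grip_width: 0.401
grasp_force: 51.9
```

{"fn": "carry_out", "kwargs": {
  "commands": [
    [[0, 0, -0.02, 0, 0, 0], [0, 0, 0, 0, 0, 0], [0, 0, 0, 0, 0, 0], [0, 0, 0, 0, 0, 0], [0, 0, 0, 0, 0, 0], [0, 0, 0, 0, 0, 0], [0, 0, 0, 0, 0, 0], [0, 0, 0, 0, 0, 0], [0, 0, 0, 0, 0, 0], [0, 0, -0.2, 0, 0, 0], [0, 0, -0.4, 0, 0, 0], [0, 0, -0.6, 0, 0, 0], [0, 0, -0.6, 0, 0, 0], [0, 0, -0.6, 0, 0, 0], [0, 0, -0.5, 0, 0, 0], [-0.3, 0, -0.2, 0, 0, 0], [-0.6, 0, 0, 0, 0, 0], [-0.6, 0, 0, 0, 0, 0], [-0.3, 0, 0, 0, 0, 0], [0, 0, 0, 0, 0, 0]]
  ],
  "hand": -1
}}

```text
clock: 18.23
position: [0.4559, -0.0251, 0.3088]
ee_rot: [0.976, 0.216, 0.0, 0.001]
ft_force: [-0.2, -1.0, 0.6]
grip_width: 0.997
grasp_force: 0.0
```

```bash
python3 - <<'E'
from h import *
save("scene","sc2.png",crop=(230,130,390,250),s=5)
P=camera_params("scene")
f=lambda X:((proj("scene",X,P)-[230,130])*5).round(0)
for z in(.21,.170,.164,.105,.075): print(z,f([.5205,.006,z]))
go([.52,.006,.184])
E
```

```text
0.21 [385. 263.]
0.17 [386. 304.]
0.164 [387. 309.]
0.105 [389. 366.]
0.075 [390. 393.]
pos [ 0.4569 -0.0244  0.3087] yaw -65.1 tilt 0.11 clk 18.28 j7 -1.15 shift [ 1.75 -0.03  3.12]
```

View pics/sc2.png

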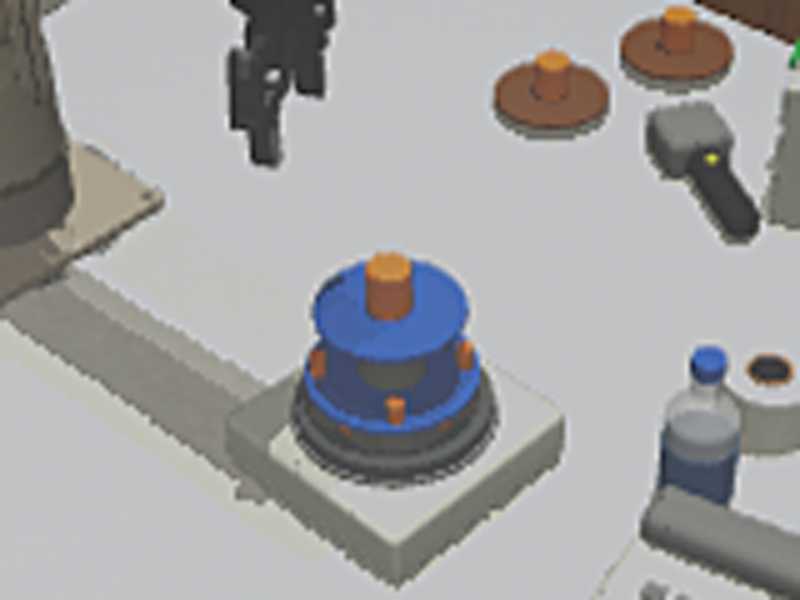

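The knob top is at about (389,266), against (385,263) predicted for fully seated. The lugs show inside the slots at (345,430) and (445,427), the stack is level and the arm is clear.

```bash
python3 -c "
from workcell import hand_in
print(hand_in())"
```

```text
the job is handed in; nothing more can be done
None
```

The hub is seated over the drive lugs on the turntable and the end cap is home on top of it; both checks (contact height and a final picture) agreed, and the job was handed in at about 18 s of the 72 s limit.

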